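Find the calibration-weight case that rattles and show it

ROBOT

A 6-joint arm with a two-finger parallel gripper is mounted at the origin on a cart in front of the work surface, level with it; the furniture and walls round the work are solid. World frame = base frame: x ahead of the robot, y to its left, z up, the work surface at z = 0. Lengths are in m, angles in rad, forces in N, time in s.
With the tool pointing down it reaches from about 0.35 to 0.85 m from the base axis. Payload 8.1 kg.
Tool frame: the origin (TCP) lies midway between the tips of the shut fingers; the grasp point (between the pads) lies 19 mm behind it (robot.grip_point_offset is the distance from the TCP to the grasp point, in m); z points along the fingers, y is the line along which they close (so a half turn about z gives the same grasp; the last joint's range is limited). The gripper opens to 93 mm and grips with 3 to 60 N. Pads are 15 mm wide; open, the fingers measure 128 mm over their backs; the gripper's body (75 mm by 188 mm) begins 65 mm behind the grasp point.
Start: joints at [1.157, 0.13, 1.488, -0, 1.523, -0.085], TCP at [0.194, 0.568, 0.219] pointing down, gripper open.
Joint ranges: [-2.96, 2.96], [-0.89, 2.26], [0.02, 2.5], [-1.34, 4.48], [0, 2.73], [-2.66, 2.66]. Speed limits (rad/s): [2.39, 2.39, 2.79, 3.14, 3.14, 3.14].

INTERFACE

Orientations are given as a rotation vector (axis times angle).
In Python, from plant import robot, read_camera, job gives the robot as it stands.
- The arm moves only by the shell command python3 -m inch 'ROWS' [FORCE]. ROWS is JSON, one flat list of numbers, 5 for each row, row after row: the shift along the world's x, y, z in mm, then the turn about the world's z in degrees, then the opening in per cent of the stroke, from 0 (shut) to 100 (fully open). In form: [dx, dy, dz, yaw, hand, dx, dy, dz, yaw, hand, ...]. A call has 1 to 10 rows; each row is the pose to reach, as a shift and turn from the pose commanded when the call began; what a row does not reach only later rows make up. A row lasts 1/12 s, in which the tool goes at most 41.7 mm and 7.16 degrees, less where a joint would pass 70% of its speed; a pose out of reach is approached as far as the arm can. A call with a gripper value outside its range is refused whole. The fingers move at their own pace and stop on an object; FORCE is the grip in N (left out, the last holds). Time passes only in rows, so rows that repeat a pose let the fingers close. It gives the time, the measured TCP pose, the force, the opening and the grip force at its end, in the units of the state.
- robot.read_state(): the state, without advancing time (a new reading comes with each control period).
- read_camera(name): name is "scene" or "top" or "wrist"; returns a dict with "image" (400x640x3 uint8, blue, green, red), "K" (3x3 intrinsics, pixels), "D" ([k1, k2, p1, p2, k3] as OpenCV has them; the pictures are not rectified), "extrinsics" (4x4, takes a point from world to camera coordinates); the wrist camera has in their place "mount" (4x4, takes a point from camera to tool coordinates, whose origin is the TCP and whose axes are the flange's). Camera axes: x right, y down, z forward; pixel columns grow to the right and rows downward; lengths in m; the calibration is good to about 2 mm. A picture is of the moment at which its call begins: read the wrist's pose just before it. There is no depth.
- job.close_job(): hands the job in; it is judged then, once.
The state is a dict: "t": time; "q": joint angles; "dq": joint speeds; "joint_torque": joint torques, N m; "tool_pos": TCP position; "orientation": TCP orientation; "force": force on the tool from outside, world axes, zero at the start; "wrist_torque": the same for the moment, N m; "opening": finger opening in m; "gripper_force": force on a finger pad.
Only numpy, scipy, OpenCV 4.12 (cv2) and the standard library are available. Lean on these libraries where they do the work, as an engineer would, in place of code of your own. Each camera call takes 0.05 s, during which the arm holds its last target. There are 200 camera calls.

TASK

In one of the three closed calibration-weight cases in the wooden block the weight has come off its foam seat: lift the cases clear of the block and shake or rock them one at a time, the right way up, until you have found the one whose weight moves inside. Set each sound case back down flat in its own pocket, without dropping it; bring the rattling one over the middle of the clipboard for the technician to log, and finish holding it there, still, upright and at least 10 cm above the bench, without letting go and without disturbing the things lying about.

Things in the scene. Friction and masses are not known exactly. Their poses are not given: they have to be found in the camera images.
- case_left: oblong grey plastic case, blue lid, white label on top, in the left (+y) end pocket; 120 mm along its x, 60 mm along its y, 52 mm high. Origin at the centre of its underside, z up. Grip it across its 60 mm width at the middle of its length, 32 to 46 mm above the underside, with 20 to 50 N. The lid is clasped shut for good. All three look alike and weigh about the same, 0.26 to 0.33 kg with contents
- case_mid: oblong grey plastic case, blue lid, white label on top, in the middle pocket; 120 mm along its x, 60 mm along its y, 52 mm high. Origin at the centre of its underside, z up. In two of the cases a 0.2 kg steel weight is held fast in the middle in foam; in one, another one each time, it has come off its seat and lies loose on the smooth floor inside
- case_right: oblong grey plastic case, blue lid, white label on top, in the right (-y) end pocket; 120 mm along its x, 60 mm along its y, 52 mm high. Origin at the centre of its underside, z up. The loose weight, wherever it is, is a squat steel cylinder of 0.2 kg, 31 mm wide; it slides up to 40 mm either way along the case's length once the case is jerked or tilted by some 15 degrees, and stays there when level
- pocket_left (a point): centre of the felt floor of the left (+y) end pocket in the block: 124 mm (x) by 64 mm (y) with a 2 mm chamfer, 11 mm deep; a case at home stands here with its origin on this point. Axes as the block's: x to the block's far side, y along the row to the left, z up
- pocket_mid (a point): centre of the felt floor of the middle pocket in the block: 124 mm (x) by 64 mm (y) with a 2 mm chamfer, 11 mm deep; a case at home stands here with its origin on this point. Axes as the block's: x to the block's far side, y along the row to the left, z up
- pocket_right (a point): centre of the felt floor of the right (-y) end pocket in the block: 124 mm (x) by 64 mm (y) with a 2 mm chamfer, 11 mm deep; a case at home stands here with its origin on this point. Axes as the block's: x to the block's far side, y along the row to the left, z up
- block: fixed pale wooden storage block with three oblong pockets side by side along its y axis, 112 mm apart, their length along its x; foot 152 x 352 mm, top 21 mm above the bench; brass card frames on its front (-x). To its left stand a rusty can (102 mm high) and, in a stand, a green hand piece (220 mm). Origin at the centre of its underside
- clipboard: clipboard with the log sheet, lying flat, fixed; 235 mm along its x by 165 mm along its y, board 3 mm thick, metal clip 17 mm high at its +x end; origin at the centre of its underside
- pencil: yellow pencil lying on the clipboard, 150 mm along its y, 8 mm thick; bystander, origin at its centre underneath
- tweezers: steel tweezers lying in front of the block, 120 mm along their y, 9 mm high; bystander, origin at the centre underneath
- timer: small white bench timer lying to the right of the clipboard, 50 x 60 x 16 mm; bystander, origin at the centre underneath
- stopper: blue rubber stopper standing behind and to the left of the block, diameter 29 mm, 26 mm high; bystander, origin at the centre underneath

How it is judged:
By the outcome, as a careful person would: the job done as asked, in the order asked, and still so for the second after the job is handed in, while the arm keeps its last pose, push and grip.
It also fails if it takes over 72 s, if anything falls off the work surface, if the arm or the gripper's body presses on something with over 40 N, if the wrist force passes 120 N, or if a joint passes its speed limit or range.

## Working session

There is one attempt and no reset: what is moved stays moved. The work goes in short steps, Python scripts to look and compute and a shell command to move; the robot and the scene stay as the last step left them, time stands still between calls to the robot, and variables do not carry over. Pictures are saved under pics/ and viewed, at most 10 in all, crops included, and the job is handed in when it is done.

```bash
mkdir -p pics; ls
python3 - <<'E'
from plant import robot, read_camera
import cv2,numpy as np
s=robot.read_state();print(s['t'],s['tool_pos'],s['orientation'],s['opening'],s['force'],robot.grip_point_offset)
for n in("top","scene"):
    c=read_camera(n);cv2.imwrite(f'pics/{n}0.png',c['image']);print(n,c['K'],c['D'],c['extrinsics'])
E
```

```text
pics
0.0 [0.19347803 0.56735255 0.21761073] [-5.14066037e-01 -3.09876342e+00  2.77441374e-03] 0.09267279630545357 [-0.70212462  0.12082115 -0.49451024] 0.0188
top [[388.02599841   0.         318.61921982]
 [  0.         388.02599841 200.94352038]
 [  0.           0.           1.        ]] [-0.03396919  0.          0.          0.          0.        ] [[ 0.01658508 -0.9997635  -0.014067   -0.03214403]
 [-0.99264177 -0.01477592 -0.12018316  0.53349232]
 [ 0.11994689  0.01595674 -0.99265207  1.13633812]
 [ 0.          0.          0.          1.        ]]
scene [[387.95520901   0.         321.49328069]
 [  0.         387.95520901 195.21613561]
 [  0.           0.           1.        ]] [0.0301635 0.        0.        0.        0.       ] [[ 4.92452130e-01 -8.70339530e-01 -4.44096688e-05 -2.81264326e-01]
 [-5.89581731e-01 -3.33557308e-01 -7.35617363e-01  3.03238022e-01]
 [ 6.40222057e-01  3.62282520e-01 -6.77397294e-01  1.15889200e+00]
 [ 0.00000000e+00  0.00000000e+00  0.00000000e+00  1.00000000e+00]]
```

View pics/top0.png

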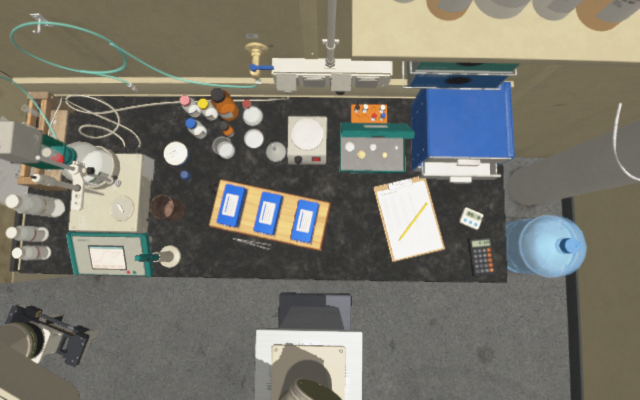

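View pics/scene0.png

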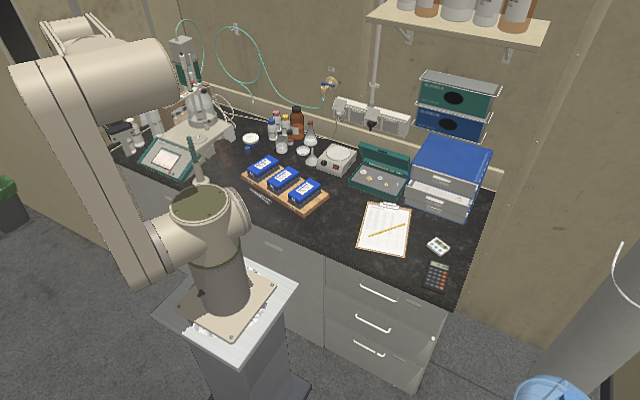

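The top view shows the block at px (270,215), with the three blue cases at about (231,205), (267,212) and (305,221). The clipboard is at about (408,219). I'll enlarge that area to measure it.

```bash
python3 - <<'E'
import cv2
im=cv2.imread('pics/top0.png')
cv2.imwrite('pics/crop1.png',cv2.resize(im[170:260,200:340],None,fx=5.7,fy=5.7,interpolation=cv2.INTER_CUBIC)[:600,:800])
E
cat > h.py <<'E'
import numpy as np,cv2
from plant import robot, read_camera
from scipy.spatial.transform import Rotation as R
def ray(c,uv,z):
    "pixels -> world points on plane z for top/scene"
    T=c['extrinsics'] if 'extrinsics' in c else c['T']
    n=cv2.undistortPoints(np.array(uv,float).reshape(-1,1,2),c['K'],np.array(c['D'],float)).reshape(-1,2)
    d=np.c_[n,np.ones(len(n))]@T[:3,:3]; o=-T[:3,:3].T@T[:3,3]
    return o+d*((z-o[2])/d[:,2])[:,None]
def wrist():
    s=robot.read_state(); c=read_camera('wrist')
    W=np.eye(4);W[:3,:3]=R.from_rotvec(s['orientation']).as_matrix();W[:3,3]=s['tool_pos']
    c['T']=np.linalg.inv(W@c['mount']); return c,s
def rect(c,mask,z):
    n,l,st,_=cv2.connectedComponentsWithStats(mask.astype(np.uint8))
    out=[]
    for i in range(1,n):
        if st[i,4]<150: continue
        ys,xs=np.nonzero(l==i); p=ray(c,np.c_[xs,ys],z)[:,:2]
        (cx,cy),(w,h),a=cv2.minAreaRect((p*1000).astype(np.float32))
        out.append((st[i,4],xs.mean().round(1),ys.mean().round(1),round(cx,1),round(cy,1),round(w,1),round(h,1),round(a,1)))
    return out
E
python3 - <<'E'
from h import *
c=read_camera('top');hsv=cv2.cvtColor(c['image'],cv2.COLOR_BGR2HSV)
H,S,V=cv2.split(hsv)
m=(H>100)&(H<125)&(S>120)&(V>60); m[:, :200]=0;m[:,340:]=0;m[:180]=0;m[260:]=0
m=cv2.morphologyEx(m.astype(np.uint8),cv2.MORPH_CLOSE,np.ones((9,9)))
for r in rect(c,m,.052):print('case',*r)
m=(S<40)&(V>170); m[:, :365]=0;m[:,450:]=0;m[:170]=0;m[270:]=0
m=cv2.morphologyEx(m.astype(np.uint8),cv2.MORPH_CLOSE,np.ones((9,9)))
for r in rect(c,m,.003):print('sheet',*r)
E
```

```text
case 515 231.4 205.4 515.5 236.0 59.9 117.8 78.5
case 511 267.8 213.2 493.8 126.4 59.6 117.6 78.7
case 512 304.3 221.2 472.2 17.3 59.3 117.4 78.8
sheet 3758 410.0 216.2 511.2 -338.8 245.4 237.4 14.7
```

View pics/crop1.png

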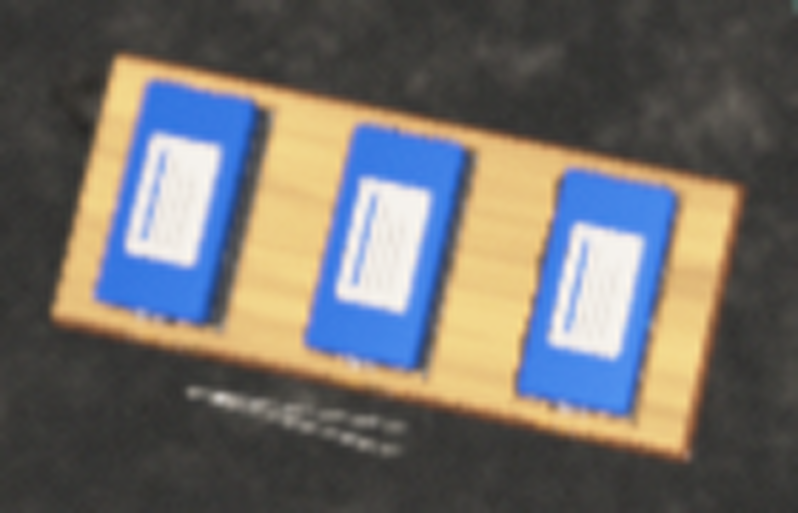

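The crop shows the three cases square in their pockets, yawed about -11.3°, with the tweezers in front of the block at crop px (300,415). The tool needs about +7.6° of yaw. I'll go up first, then over the left and middle cases, and refine with the wrist camera.

```bash
python3 -m inch '[0,0,80,0,100, 0,0,90,0,100, 60,-150,90,0,100, 60,-150,90,0,100, 60,-150,90,0,100,60,-150,90,0,100, 310,-340,90,7.6,100, 310,-340,90,7.6,100,310,-340,90,7.6,100,310,-340,90,7.6,100]'
python3 -m inch '[30,-30,0,3,100,70,-70,0,7.6,100,70,-70,0,7.6,100,70,-70,0,7.6,100]'
python3 - <<'E'
from h import *
c,s=wrist();cv2.imwrite('pics/w1.png',c['image']);print(s['t'],s['tool_pos'],s['orientation'],s['force'])
H,S,V=cv2.split(cv2.cvtColor(c['image'],cv2.COLOR_BGR2HSV))
m=(H>100)&(H<125)&(S>120)&(V>60)
m=cv2.morphologyEx(m.astype(np.uint8),cv2.MORPH_CLOSE,np.ones((25,25)))
for r in rect(c,m,.062):print('case',*r)
E
```

```text
t: 0.98
tool_pos: [0.3831, 0.3189, 0.3087]
orientation: [0.306, 3.126, 0.001]
force: [-0.0, 0.5, 0.6]
opening: 0.0929
gripper_force: 0.0
t: 1.32
tool_pos: [0.4543, 0.2473, 0.3079]
orientation: [-0.107, -3.139, 0.002]
force: [-0.2, 0.4, 0.4]
opening: 0.0928
gripper_force: 0.0
1.3167 [0.45427031 0.24728407 0.30789351] [-1.06681507e-01 -3.13931235e+00  2.25386211e-03] [-0.24570966  0.3888841   0.41798805]
case 2814 148.8 192.0 473.1 22.0 64.5 122.5 78.0
case 2553 230.3 201.2 494.4 130.5 61.1 122.1 77.6
case 2494 311.1 212.3 516.5 238.1 58.8 122.4 78.9
case 352 403.6 369.0 783.7 367.0 43.7 31.1 9.5
```

View pics/w1.png

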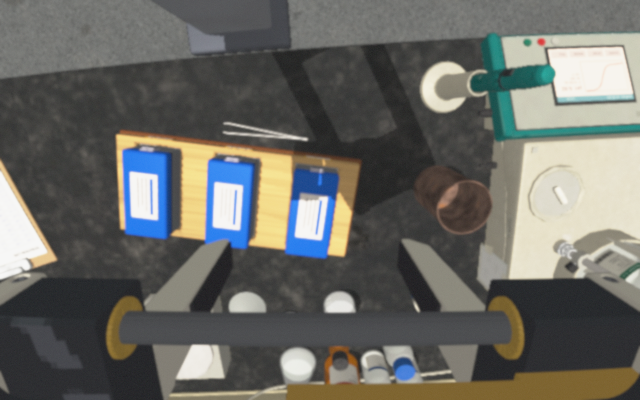

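The wrist view shows the cases at px (148,192), (230,201) and (311,212). The can at (455,205) and the hand piece at (480,85) are both clear of the path. I'll descend partway over the left case and measure again.

```bash
python3 -m inch '[35,-6,-20,-4,100,61.5,-10.5,-50,-7.4,100,61.5,-10.5,-90,-7.4,100,61.5,-10.5,-130,-7.4,100,61.5,-10.5,-170,-7.4,100,61.5,-10.5,-188,-7.4,100,61.5,-10.5,-188,-7.4,100]'
python3 - <<'E'
from h import *
c,s=wrist();cv2.imwrite('pics/w2.png',c['image']);print(s['t'],s['tool_pos'],s['orientation'],s['force'],s['wrist_torque'])
H,S,V=cv2.split(cv2.cvtColor(c['image'],cv2.COLOR_BGR2HSV))
m=(H>100)&(H<125)&(S>120)&(V>60)
m=cv2.morphologyEx(m.astype(np.uint8),cv2.MORPH_CLOSE,np.ones((35,35)))
for r in rect(c,m,.062):print('case',*r)
E
```

```text
t: 1.95
tool_pos: [0.5086, 0.2398, 0.1142]
orientation: [-0.3, -3.117, 0.007]
force: [0.7, -0.7, -0.1]
opening: 0.0933
gripper_force: 0.0
1.95 [0.50859497 0.23978266 0.11421823] [-0.29962417 -3.11742465  0.00655927] [ 0.72006336 -0.70165185 -0.10587976] [ 0.0414669   0.0045396  -0.05275161]
case 10548 160.1 211.2 496.0 131.7 63.0 120.4 78.7
case 9477 316.4 223.4 517.2 237.5 59.3 120.9 79.0
case 7254 38.5 217.5 467.5 27.0 71.8 105.2 78.8
case 360 493.7 270.8 572.7 366.2 15.4 21.9 9.5
```

View pics/w2.png

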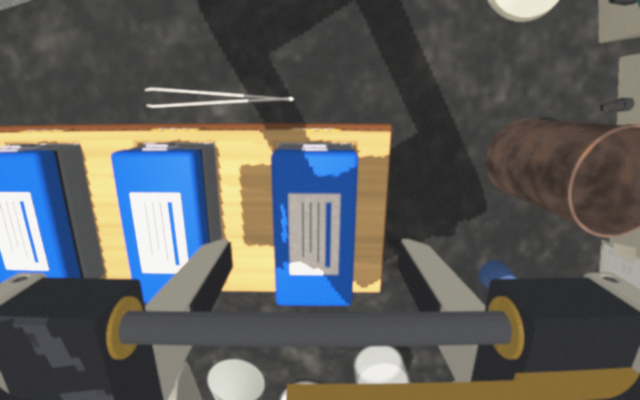

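The left case is centred between the fingers at px (316,223), and the right finger clears the can. I'll let the arm settle and read the pose.

```bash
python3 -m inch '[0,0,0,0,100,0,0,0,0,100]'
python3 - <<'E'
from h import *
c,s=wrist();print(s['t'],s['tool_pos'],s['orientation'],s['force'],s['wrist_torque'],s['dq'])
H,S,V=cv2.split(cv2.cvtColor(c['image'],cv2.COLOR_BGR2HSV))
m=(H>100)&(H<125)&(S>120)&(V>60)
m=cv2.morphologyEx(m.astype(np.uint8),cv2.MORPH_CLOSE,np.ones((35,35)))
for r in rect(c,m,.062):print('case',*r)
E
```

```text
t: 2.17
tool_pos: [0.515, 0.2412, 0.1236]
orientation: [0.301, 3.123, 0.003]
force: [0.7, -0.2, 0.5]
opening: 0.0929
gripper_force: 0.0
2.1667 [0.5150177  0.24120634 0.12358271] [3.00672707e-01 3.12333358e+00 3.11003711e-03] [ 0.70049735 -0.19758299  0.48097679] [ 0.05027134 -0.02361516 -0.01194539] [-0.0055996  -0.00602907 -0.00760071 -0.00036899 -0.00371837 -0.00159815]
case 8630 39.0 215.0 470.8 23.8 76.7 113.4 78.6
case 11026 161.3 204.2 495.9 131.6 63.5 120.5 78.0
case 8983 311.9 210.3 516.8 237.5 59.4 119.5 78.9
case 377 484.6 259.1 576.6 365.7 20.2 18.1 36.7
```

```bash
python3 -m inch '[2,-4,-25,0,100,2,-4,-50,0,100,2,-4,-70,0,100,2,-4,-85,0,100,2,-4,-92,0,100,2,-4,-92,0,100,2,-4,-92,0,100]' 35
python3 -m inch '[0,0,0,0,50,0,0,0,0,50,0,0,0,0,50,0,0,0,0,50,0,0,0,0,50]' 35
```

```text
t: 2.8
tool_pos: [0.5166, 0.2363, 0.0301]
orientation: [0.302, 3.125, 0.001]
force: [-0.5, -0.1, 0.5]
opening: 0.0931
gripper_force: 0.0
t: 3.22
tool_pos: [0.5159, 0.236, 0.0291]
orientation: [0.302, 3.126, 0.0]
force: [0.5, 0.4, -0.3]
opening: 0.0642
gripper_force: 0.0
```

```bash
python3 -m inch '[0,0,0,0,50,0,0,0,0,50,0,0,0,0,50,0,0,0,0,50]' 35
```

```text
t: 3.55
tool_pos: [0.5159, 0.2362, 0.029]
orientation: [0.302, 3.127, 0.001]
force: [0.1, 1.5, 2.7]
opening: 0.0599
gripper_force: 35.0
```

Gripped. I'll lift it and take the baseline moment before jerking it along its length.

```bash
cat > tq.py <<'E'
from h import *
v=np.array([.194,.981,0]);a=[]
for i in range(8):
    s=robot.read_state();a.append(np.r_[s['wrist_torque']@v,s['force']]);read_camera('wrist')
a=np.array(a);print('Tv',a[:,0].mean().round(4),'+-',a[:,0].std().round(4),'F',a[:,1:].mean(0).round(2),'t',s['t'],s['tool_pos'].round(4),s['gripper_force'])
E
python3 -m inch '[0,0,5,0,50,0,0,15,0,50,0,0,35,0,50,0,0,60,0,50,0,0,85,0,50,0,0,105,0,50,0,0,115,0,50,0,0,120,0,50,0,0,120,0,50,0,0,120,0,50]' 40
python3 tq.py
python3 -m inch '[-10,2,0,0,50,-29,6,0,0,50,-59,12,0,0,50,-98,19,0,0,50,-98,19,0,0,50,-98,19,0,0,50,-98,19,0,0,50,-98,19,0,0,50]'
python3 tq.py
python3 -m inch '[10,-2,0,0,50,29,-6,0,0,50,59,-12,0,0,50,98,-19,0,0,50,98,-19,0,0,50,98,-19,0,0,50,98,-19,0,0,50,98,-19,0,0,50]'
python3 tq.py
```

```text
t: 4.38
tool_pos: [0.515, 0.2356, 0.1475]
orientation: [-0.302, -3.126, 0.001]
force: [0.2, -1.1, -2.4]
opening: 0.0594
gripper_force: 40.0
Tv 0.0218 +- 0.0227 F [ 0.35  0.17 -3.13] t 4.7333 [0.5153 0.2358 0.1478] 39.99924771487713
t: 5.45
tool_pos: [0.4186, 0.2551, 0.1493]
orientation: [0.302, 3.125, 0.001]
force: [-0.3, -0.5, -2.7]
opening: 0.0599
gripper_force: 40.0
Tv -0.0501 +- 0.0286 F [ 0.11 -0.22 -2.7 ] t 5.8 [0.418  0.2548 0.1486] 39.99942697584629
t: 6.52
tool_pos: [0.5152, 0.236, 0.1486]
orientation: [-0.302, -3.127, -0.0]
force: [-0.1, -0.7, -3.5]
opening: 0.0599
gripper_force: 40.0
Tv 0.0173 +- 0.0195 F [ 0.42 -0.18 -2.49] t 6.8667 [0.5154 0.2361 0.1491] 39.99934919178486
```

```bash
python3 -m inch '[-3,0.6,0,0,50,-10,2,0,0,50,-20,4,0,0,50,-32,6.3,0,0,50,-45,8.7,0,0,50,-58,11.3,0,0,50,-70,13.7,0,0,50,-81,15.7,0,0,50,-90,17.5,0,0,50,-96,18.6,0,0,50]'
python3 -m inch '[-2,0.4,0,0,50,-2,0.4,0,0,50,-2,0.4,0,0,50]'
python3 tq.py
python3 -m inch '[0,0,0,0,50,0,0,0,0,50]'
python3 tq.py
```

```text
t: 7.75
tool_pos: [0.4183, 0.2548, 0.1486]
orientation: [-0.301, -3.127, -0.0]
force: [0.3, 0.2, -2.6]
opening: 0.0599
gripper_force: 40.0
t: 8.0
tool_pos: [0.4179, 0.2549, 0.1488]
orientation: [0.302, 3.127, 0.0]
force: [0.0, 0.4, -2.4]
opening: 0.0599
gripper_force: 40.0
Tv 0.0121 +- 0.039 F [-0.01  0.06 -2.47] t 8.35 [0.4178 0.2548 0.1485] 39.9993210285902
t: 8.57
tool_pos: [0.4177, 0.2549, 0.1486]
orientation: [-0.302, -3.127, 0.0]
force: [0.4, 0.1, -2.4]
opening: 0.0599
gripper_force: 40.0
Tv 0.0125 +- 0.0239 F [-0.02  0.16 -2.7 ] t 8.9167 [0.4177 0.2549 0.1486] 39.99922223389149
```

The moment differs by 0.06 N m at the same pose, which suggests movement. I'll repeat with harder jerks to confirm.

```bash
sed -i 's/range(8)/range(10)/' tq.py
python3 -m inch '[40,-8,0,0,50,80,-16,0,0,50,98,-19,0,0,50,98,-19,0,0,50,98,-19,0,0,50,88,-17,0,0,50,69,-13,0,0,50,39,-7.5,0,0,50,0,0,0,0,50,0,0,0,0,50]'
python3 -m inch '[0,0,0,0,50,0,0,0,0,50]'
python3 tq.py
python3 -m inch '[-40,8,0,0,50,-40,8,0,0,50,-30,6,0,0,50,-20,4,0,0,50,0,0,0,0,50,0,0,0,0,50,0,0,0,0,50]'
python3 tq.py
```

```text
t: 9.8
tool_pos: [0.4092, 0.2554, 0.1463]
orientation: [-0.297, -3.121, 0.003]
force: [-1.5, -0.0, -4.1]
opening: 0.0599
gripper_force: 40.0
t: 9.97
tool_pos: [0.4168, 0.2555, 0.1491]
orientation: [0.299, 3.126, 0.001]
force: [0.0, -0.8, -2.5]
opening: 0.0596
gripper_force: 40.0
Tv -0.0795 +- 0.0213 F [ 0.07 -0.35 -2.69] t 10.4167 [0.418  0.2547 0.1485] 39.999336674809456
t: 11.05
tool_pos: [0.4194, 0.2544, 0.1489]
orientation: [0.305, 3.126, 0.0]
force: [-1.0, -0.7, -3.1]
opening: 0.0598
gripper_force: 40.0
Tv -0.0067 +- 0.0229 F [-0.1   0.09 -2.56] t 11.5 [0.4175 0.255  0.1487] 39.9992997944355
```

```bash
sed -i "s/a.append(np.r_\[s\['wrist_torque'\]@v,/a.append(np.r_[s['wrist_torque']@v,s['joint_torque'][4],s['wrist_torque']@[.981,-.194,0],/; s/print('Tv'/print('J5,Tu',a[:,1:3].mean(0).round(4),a[:,1:3].std(0).round(3),'Tv'/" tq.py
F='inch'
python3 -m inch '[10,-2,0,0,50,29,-6,0,0,50,59,-12,0,0,50,98,-19,0,0,50,98,-19,0,0,50,98,-19,0,0,50,98,-19,0,0,50]' >/dev/null
python3 -m inch '[-5,1,0,0,50,-16,3,0,0,50,-33,6.5,0,0,50,-52,10,0,0,50,-70,13.5,0,0,50,-83,16,0,0,50,-92,18,0,0,50,-98,19,0,0,50,-98,19,0,0,50]' >/dev/null
python3 -m inch '[10,-2,0,0,50,29,-6,0,0,50,59,-12,0,0,50,98,-19,0,0,50,98,-19,0,0,50,98,-19,0,0,50,98,-19,0,0,50]' >/dev/null
python3 -m inch '[-5,1,0,0,50,-16,3,0,0,50,-33,6.5,0,0,50,-52,10,0,0,50,-70,13.5,0,0,50,-83,16,0,0,50,-92,18,0,0,50,-98,19,0,0,50,-98,19,0,0,50,-98,19,0,0,50]'
python3 tq.py
python3 -m inch '[5,-1,0,0,50,16,-3,0,0,50,33,-6.5,0,0,50,52,-10,0,0,50,70,-13.5,0,0,50,83,-16,0,0,50,92,-18,0,0,50,98,-19,0,0,50,98,-19,0,0,50]' >/dev/null
python3 -m inch '[-10,2,0,0,50,-29,6,0,0,50,-59,12,0,0,50,-98,19,0,0,50,-98,19,0,0,50,-98,19,0,0,50,-98,19,0,0,50]' >/dev/null
python3 -m inch '[5,-1,0,0,50,16,-3,0,0,50,33,-6.5,0,0,50,52,-10,0,0,50,70,-13.5,0,0,50,83,-16,0,0,50,92,-18,0,0,50,98,-19,0,0,50,98,-19,0,0,50]' >/dev/null
python3 -m inch '[-10,2,0,0,50,-29,6,0,0,50,-59,12,0,0,50,-98,19,0,0,50,-98,19,0,0,50,-98,19,0,0,50,-98,19,0,0,50,-98,19,0,0,50]'
python3 tq.py
```

```text
t: 14.3
tool_pos: [0.4178, 0.2551, 0.1491]
orientation: [0.301, 3.126, 0.001]
force: [0.6, -0.1, -2.1]
opening: 0.06
gripper_force: 40.0
J5,Tu [0.0337 0.0272] [0.039 0.022] Tv 0.0842 +- 0.0217 F [ 0.03  0.03  0.25 -0.05 -2.57] t 14.75 [0.4178 0.2548 0.1485] 39.999331310391426
t: 17.55
tool_pos: [0.4183, 0.2552, 0.1494]
orientation: [0.302, 3.125, 0.001]
force: [0.7, -0.2, -2.6]
opening: 0.0595
gripper_force: 40.0
J5,Tu [0.146  0.0256] [0.025 0.032] Tv -0.0677 +- 0.0163 F [ 0.15  0.03  0.21 -0.13 -2.53] t 18.0 [0.4178 0.2548 0.1485] 39.99941848218441
```

The swing is clear: +0.084 versus -0.068 N m at the same pose, which is 2 × 40 mm × 0.2 kg × g. The joint 5 torque agrees, so the left case is the rattling one. Next I'll locate the clipboard's middle.

Run:
```python
import cv2
im=cv2.imread('pics/top0.png')
cv2.imwrite('pics/crop2.png',cv2.resize(im[140:275,335:515],None,fx=4.4,fy=4.4,interpolation=cv2.INTER_CUBIC)[:600,:800])
```

```text
(no output)
```

View pics/crop2.png

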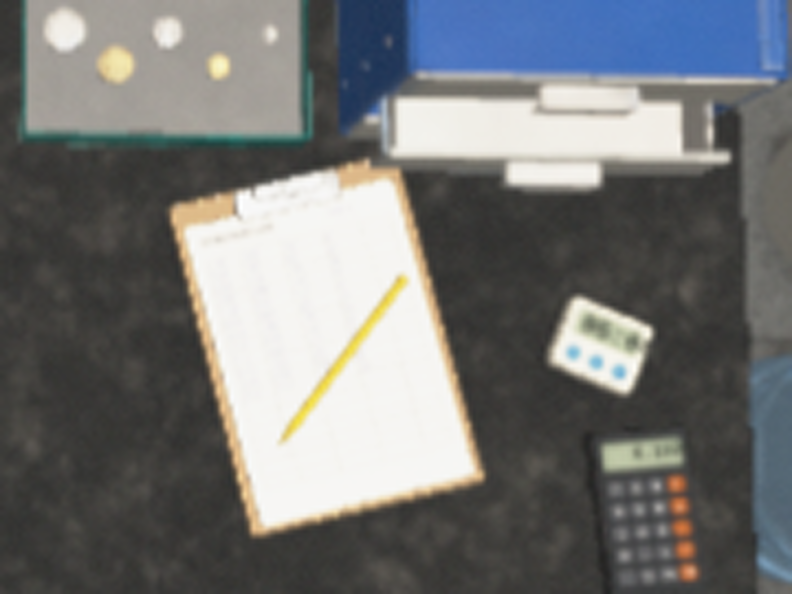

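The board's corners are at crop px (170,208), (402,168), (484,478) and (257,536). The drawer front is at about (390..730,165) and the tray edge at (310,140).

Run:
```python
from h import *
c=read_camera('top'); f=lambda p:np.array(p)/4.4+[335,140]-.4
p=ray(c,f([[170,208],[402,168],[484,478],[257,536]]),.003)[:,:2];print(p.round(3),p.mean(0))
print(np.linalg.norm(p-np.roll(p,1,0),axis=1))
print(ray(c,f([[390,165],[555,188],[730,160]]),.1).round(3),ray(c,f([[20,135],[310,140]]),.03).round(3))
print(robot.read_state()['tool_pos'])
```

```text
[[ 0.584 -0.192]
 [ 0.615 -0.355]
 [ 0.398 -0.409]
 [ 0.356 -0.252]] [ 0.48834902 -0.30177672]
[0.23515502 0.16663767 0.22293014 0.16260714]
[[ 0.599 -0.322  0.1  ]
 [ 0.585 -0.429  0.1  ]
 [ 0.605 -0.544  0.1  ]] [[ 0.629 -0.085  0.03 ]
 [ 0.628 -0.285  0.03 ]]
[0.41772553 0.25483586 0.14854495]
```

```bash
python3 -m inch '[0,0,10,0,50,0,-10,30,0,50,5,-30,30,0,50,10,-60,30,0,50,15,-95,30,0,50,20,-130,30,0,50,25,-165,30,0,50,29,-200,30,0,50,33,-235,30,0,50,37,-270,30,0,50]'
python3 -m inch '[4,-35,0,0,50,8,-70,0,0,50,12,-105,0,0,50,16,-140,0,0,50,20,-175,0,0,50,24,-210,0,0,50,28,-240,0,0,50,30,-265,0,0,50,32,-280,0,0,50,32,-287,0,0,50]'
python3 -m inch '[0,0,0,0,50,0,0,0,0,50,0,0,0,0,50,0,0,0,0,50,0,0,0,0,50,0,0,0,0,50]'
python3 - <<'E'
from h import *
s=robot.read_state();print(s['dq'].round(3),s['tool_pos'],s['orientation'],s['force'])
im=read_camera('scene')['image'];a=read_camera('top')['image']
cv2.imwrite('pics/fin.png',np.hstack([cv2.resize(im[90:310,220:480],(520,440)),cv2.resize(a[150:290,350:480],None,fx=2.15,fy=3.143)[:440,:280]]))
cv2.imwrite('pics/fin2.png',a)
E
```

```text
t: 18.93
tool_pos: [0.4548, -0.0168, 0.1798]
orientation: [0.302, 3.126, 0.0]
force: [-0.2, 0.1, -2.7]
opening: 0.0597
gripper_force: 40.0
t: 19.77
tool_pos: [0.4867, -0.3045, 0.1793]
orientation: [0.305, 3.126, -0.001]
force: [0.7, 0.6, -2.5]
opening: 0.06
gripper_force: 40.0
t: 20.27
tool_pos: [0.4868, -0.3013, 0.1788]
orientation: [0.301, 3.127, -0.0]
force: [-1.3, -0.6, -1.9]
opening: 0.0598
gripper_force: 40.0
[-0.006  0.004 -0.005 -0.003  0.001 -0.001] [ 0.48684225 -0.30134667  0.17881386] [ 3.00507779e-01  3.12697712e+00 -5.22774240e-05] [-1.29162751 -0.63208173 -1.93718674]
```

View pics/fin.png

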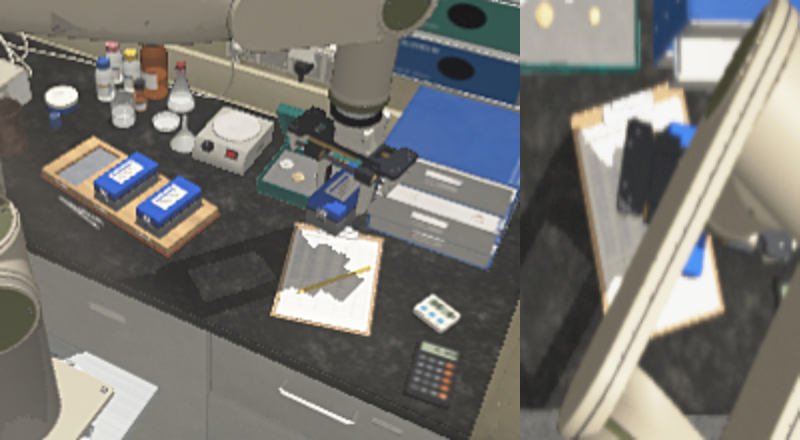

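The picture shows the case held level above the clipboard. The other two cases are at home, and the pencil, timer, tweezers and stopper are undisturbed.

```bash
python3 -c "
from plant import job
print(job.close_job())"
```

```text
the job is handed in; nothing more can be done
None
```

The rattling case is case_left: its weight slid the full length when jerked. It is now held still and upright over the middle of the clipboard, about 16 cm above the bench; it was the first one tried, so the other two cases never left their pockets, and the job is handed in.

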